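Snap the dropper plug home in a colour bottle

TASK

Three freshly filled colour bottles stand in the wooden rack, and one of them has its dropper plug still standing proud in the neck. Take the wooden seating tool from its stand, put its hollow end over that plug's spout so that it bears on the flange, and press straight down until the plug snaps home and its flange lies flush on the neck, never pushing harder than 22 N and keeping the fingers off bottle and plug. Then stand the tool back upright in the socket of its stand, and do not disturb the things round about.

Things in the scene. Friction and masses are not known exactly. Their poses are not given: they have to be found in the camera images.
- tool_grip (a point): Seating tool: turned wooden drift, 111 mm long, upright in its stand's socket. Point on its axis, 70 mm above its foot, half-way up the round handle (24 mm across from 46 to 92 mm above the foot, knob of 27 mm on top). z runs up the tool. The lowest 38 mm are 33 mm across, with a bore of 21 mm, 34 mm deep, open at the foot. About 0.16 kg
- tool_foot (a point): Centre of the tool's flat ring-shaped foot, at the mouth of the bore; z runs up the tool. The foot is faced with springy cork that gives about 1 mm under 14 N
- tool: The same tool as a whole; origin at the foot's centre, z up its axis
- stand_socket (a point): Tool stand: fixed wooden block 74 x 74 mm, 26 mm high, with a round socket 41 mm across and 14 mm deep in its top. This point is the centre of the socket's floor, 14 mm below the block's top, where the tool's foot rests; z up
- plug_flange (a point): The proud dropper plug, white plastic. Point on its axis at the underside of its flange; z up the spout. Flange 32 mm across, 3 mm thick; conical spout above it, 16 mm across at the flange, 8 mm near the tip, which is 29 mm above this point. It starts 5 to 6.5 mm above the bottle's rim; home it lies on the rim (0 mm)
- plug: The same plug as a whole, same origin and axes. Below the flange a skirt with a snap bead stands in the neck. The resistance grows as it is pushed in, to 9 to 15 N at 2 to 4 mm above home; there it gives way, squeezes the rubber seal on the rim and jumps home with a click, by itself, and stays. Once home all is solid and the force climbs steeply
- bottle_rim (a point): Centre of the rim of the proud plug's bottle, z up, about 120 mm above the table. White bottle 48 mm across, 84 mm tall, neck 35 mm across with a black seal ring on its rim, in one of the three holes of the rack. The other two hold like bottles with plugs home, pushed down already: their spout tips are 19 to 26 mm lower than the proud one's
- bottle: The same bottle as a whole (origin on its axis, at table height at the start). A rubber ring in the rack grips it and it hangs an unknown 0 to 20 mm clear of the packing below: pushed with about 5 N it first slides down with its plug still proud, and does not come back; only when it has bottomed can the force rise enough to snap the plug in
- rack: Fixed wooden bottle rack, 94 x 250 mm, 52 mm high; origin under its centre, three holes 75 mm apart in a row along its y axis, the bottles reach up through the top board
- tape: roll of masking tape lying flat to the right of the rack, 100 mm across, 24 mm high; a bystander
- dropper_1: capped dropper bottle of yellow colour, 31 mm across, 91 mm tall, standing behind the rack; a bystander
- dropper_2: capped dropper bottle of indigo colour, 31 mm across, 89 mm tall, standing behind the rack; a bystander
- brush_pot: jar 55 mm across with stubby brushes standing in it, 122 mm tall in all, behind the rack; a bystander
Not all that is in view belongs to the job. What is shaped like the part that bears stand_socket but pink is not meant. What is shaped like the plug but blue is not meant.

How it is judged:
By the outcome, as a careful person would: the job done as asked, in the order asked, and still so for the second after the job is handed in, with the robot touching nothing.
It also fails if it takes over 54 s, if anything falls off the work surface, if the arm or the gripper's body presses on something with over 40 N, if the wrist force passes 120 N, or if a joint passes its speed limit or range.

ROBOT

A 7-joint arm with a two-finger parallel gripper is mounted at the origin on a cart in front of the work surface, level with it; the furniture and walls round the work are solid. World frame = base frame: x ahead of the robot, y to its left, z up, the work surface at z = 0. Lengths are in m, angles in degrees, forces in N, time in s.
With the tool pointing down it reaches from about 0.4 to 0.9 m from the base axis. Payload 5.5 kg.
Tool frame: the origin (TCP) lies between the finger pads; the fingertips stand 14 mm ahead of it and the grasp point (between the pads) lies 5 mm behind it; z points along the fingers, y is the line along which they close (so a half turn about z gives the same grasp; the last joint's range is limited). The gripper opens to 85 mm and grips with 20 to 120 N. Pads are 22 mm wide; open, the fingers measure 114 mm over their backs; the gripper's body (76 mm by 85 mm) begins 54 mm behind the grasp point. The pads swing forward as they close: fully open they stand 13 mm farther back than shut.
Start: joints at [-50.466, 28.699, -24.465, 88.831, 12.651, 65.22, -12.049], TCP at [0.269, 0.592, 0.245] pointing down, gripper open.
Joint ranges: [-164.97, 164.97], [-17.58, 116.51], [-87.97, 89.64], [11.32, 138.91], [-80.73, 260.73], [10.89, 115.49], [-147.41, 147.41]. Speed limits (degrees/s): [147.25, 147.25, 180, 180, 180, 180, 180].

INTERFACE

Orientations are given as a 3x3 rotation matrix whose columns are the frame's x, y, z axes.
In Python, from bench import arm, vision, hand_in, models gives the robot as it stands.
- The arm moves only by the tool play_rows, never from a script. Its argument "steps" is a list that holds one entry, the list of rows, each a list of 6 numbers: the shift along the tool's x, y, z in mm, then the turn, a rotation vector about the tool's x, y, z in degrees. A call has 1 to 20 rows; each row shifts and turns the commanded pose from where the row before left it, along the tool's axes as they then stand; what a row does not reach is not made up. A row lasts 1/10 s, in which the tool goes at most 50 mm and 8.59 degrees, less where a joint would pass 70% of its speed; a pose out of reach is approached as far as the arm can. A call with a gripper value outside its range is refused whole. "jaw" is the finger opening in mm, from 0 to 85.4, set as the call begins (left out, the last holds). The fingers move at their own pace and stop on an object; "squeeze" is the grip in N (left out, the last holds). Time passes only in rows, so rows that do not move let the fingers close. It gives the time, the measured TCP pose, the force, the opening and the grip force at its end, in the units of the state.
- arm.observe(): the state, without advancing time (a new reading comes with each control period).
- vision.grab_frame(name): name is "scene" or "top" or "wrist"; returns the picture (400x640x3 uint8, red, green, blue); there is no depth.
- vision.calibration(name): a dict with "K" (3x3 intrinsics, pixels), "world_from_camera" (4x4, takes a point from camera to world coordinates). Camera axes: x right, y down, z forward; pixel columns grow to the right and rows downward; lengths in m; the calibration is good to about 2 mm. A picture is of the moment at which its call begins: read the wrist's pose just before it. calibration takes no time and is no camera call; for the wrist camera it gives the pose at the moment of the call.
- hand_in(): hands the job in; it is judged then, once.
Trained networks look in the newest picture that a camera, given by its name, has taken for a name from the list of things; names that differ only in an ending like _2 or _b are one class to them, and where a whole thing is asked for, a point or a joint stands for the part that bears it (a point fixed in the world has none). Each returns a list of dicts, best first, with "score" (0 to 1); they miss things now and then, are a little off and sometimes report something else, mostly with a low value. They report only what shows in the picture. A call takes as long as a camera call. They do not tell look-alikes from the thing itself.
- models.spot_in(thing, camera): "box" ([centre column, centre row, width, height] in pixels, round what is visible of it).
- models.outline_of(thing, camera): "pixels" (400x640 bool, what is visible of it) and "box" ([centre column, centre row, width, height] in pixels, round what is visible of it).
The state is a dict: "time_s": time; "qpos": joint angles; "joint_velocities": joint speeds; "tau": joint torques, N m; "tool_pos": TCP position; "ee_rot": TCP orientation; "ft_force": force on the tool from outside, world axes, zero at the start; "torque": the same for the moment, N m; "grip_width": opening from 0.0 (shut) to 1.0 (fully open); "finger_force": force on a finger pad.
Only numpy, scipy, OpenCV 4.12 (cv2) and the standard library are available. Lean on these libraries where they do the work, as an engineer would, in place of code of your own. Each camera call takes 0.05 s, during which the arm holds its last target. There are 200 camera calls.

## Working session

There is one attempt and no reset: what is moved stays moved. The work goes in short steps, Python scripts to look and compute and a tool call to move; the robot and the scene stay as the last step left them, time stands still between calls to the robot, and variables do not carry over. Pictures are saved under pics/ and viewed, at most 10 in all, crops included, and the job is handed in when it is done.

Besides the shell and the picture viewer there is one more tool, called after "Emit:" by a JSON object that holds its "op" and its "data", one argument or row to a line. play_rows: Moves the arm, as the interface text tells. Its arguments: {"type":"object","properties":{"steps":{"type":"array","items":{"type":"array","items":{"type":"array","items":{"type":"number"}}}},"jaw":{"type":"number"},"squeeze":{"type":"number"}},"required":["steps"]}

```bash
mkdir -p pics; cat > h.py <<'E'
import numpy as np, cv2
from bench import arm, vision, hand_in, models
def save(n,im,crop=None,s=1):
    if crop: im=im[crop[1]:crop[3],crop[0]:crop[2]]
    cv2.imwrite('pics/'+n+'.png',cv2.resize(im[:,:,::-1],None,fx=s,fy=s,interpolation=cv2.INTER_CUBIC))
def at_z(cam,u,v,z,c=None):
    c=c or vision.calibration(cam); T=np.array(c["world_from_camera"]);d=T[:3,:3]@np.linalg.inv(c["K"])@[u,v,1];o=T[:3,3]
    return o+d*(z-o[2])/d[2]
def proj(cam,p,c=None):
    c=c or vision.calibration(cam);T=np.linalg.inv(c["world_from_camera"]);q=np.array(c["K"])@(T[:3,:3]@np.array(p)+T[:3,3]);return q[:2]/q[2]
E
python3 - <<'E'
from h import *
ims=[]
for c in ["scene","top"]:
    im=vision.grab_frame(c); save(c+'0',im,s=1.25)
    k=vision.calibration(c);print(c,np.round(k["K"],1).tolist(),np.round(k["world_from_camera"],3).tolist())
    for t in ["tool","plug","stand_socket","bottle","rack"]:
        print(c,t,[(round(d["score"],2),np.round(d["box"]).tolist()) for d in models.spot_in(t,c)[:5]])
s=arm.observe();print(s["tool_pos"],np.round(s["ee_rot"],3).tolist(),s["time_s"],s["grip_width"])
E
```

```text
scene [[368.2, 0.0, 319.4], [0.0, 368.2, 203.2], [0.0, 0.0, 1.0]] [[0.64, -0.424, 0.64, -0.025], [-0.768, -0.37, 0.523, -0.469], [0.015, -0.827, -0.562, 0.58], [0.0, 0.0, 0.0, 1.0]]
scene tool [(0.89, [257.0, 173.0, 14.0, 38.0])]
scene plug [(0.63, [344.0, 196.0, 16.0, 13.0]), (0.55, [336.0, 271.0, 17.0, 21.0])]
scene stand_socket [(0.82, [254.0, 237.0, 29.0, 28.0]), (0.72, [258.0, 191.0, 31.0, 24.0]), (0.69, [284.0, 276.0, 46.0, 40.0]), (0.3, [345.0, 195.0, 15.0, 17.0])]
scene bottle [(0.56, [344.0, 215.0, 23.0, 34.0])]
scene rack [(0.82, [345.0, 237.0, 111.0, 72.0])]
top [[391.2, 0.0, 318.8], [0.0, 391.2, 203.0], [0.0, 0.0, 1.0]] [[0.009, -0.989, 0.146, 0.393], [-1.0, -0.005, 0.028, -0.03], [-0.027, -0.146, -0.989, 1.048], [0.0, 0.0, 0.0, 1.0]]
top tool [(0.62, [227.0, 197.0, 22.0, 18.0])]
top plug [(0.6, [373.0, 245.0, 18.0, 12.0])]
top stand_socket [(0.89, [231.0, 201.0, 28.0, 40.0]), (0.89, [337.0, 271.0, 41.0, 39.0]), (0.79, [283.0, 255.0, 35.0, 36.0]), (0.72, [349.0, 201.0, 20.0, 11.0])]
top bottle [(0.69, [348.0, 201.0, 21.0, 15.0]), (0.25, [345.0, 204.0, 101.0, 45.0])]
top rack [(0.77, [348.0, 203.0, 104.0, 49.0])]
[0.26903325 0.5917009  0.24531495] [[-0.91, 0.414, -0.0], [0.414, 0.91, 0.0], [0.0, 0.0, -1.0]] 0.6 0.9989339774314555
```

View pics/scene0.png

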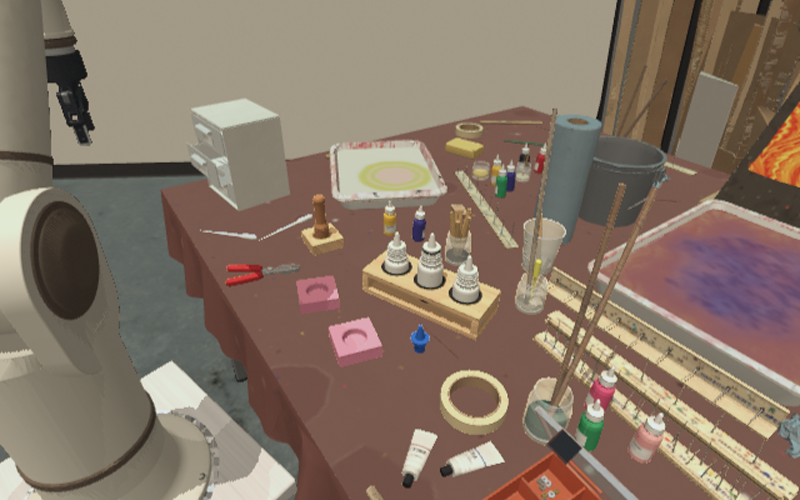

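View pics/top0.png

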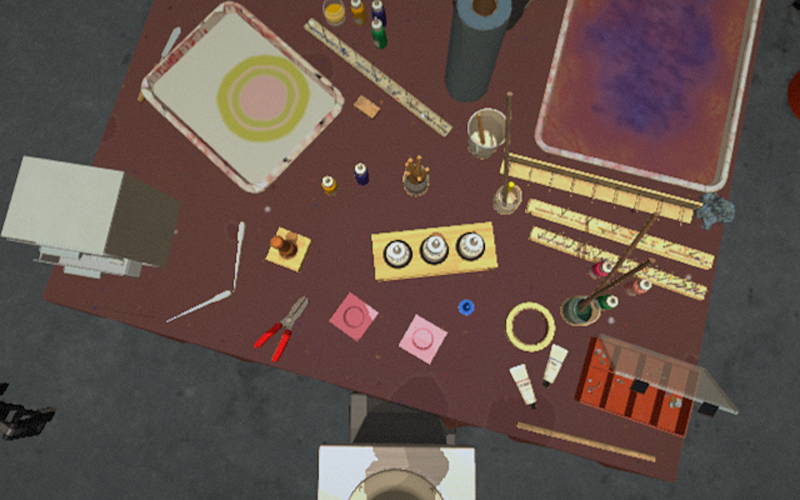

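Tool in the wooden stand: scene (320,220), top (288,248). The two pink blocks are decoys, and so is the blue plug. There are three candidate bottles in the rack: scene (397,255), (431,262) and (466,282). The middle one looks proud, with a dark gap under its flange. I'll check this in an enlarged crop.

```bash
python3 - <<'E'
from h import *
im=vision.grab_frame("scene"); a=im[170:270,285:405]; t=vision.grab_frame("top"); b=t[165:230,290:410]
b=np.vstack([b,t[175:210,205:325]])
cv2.imwrite('pics/c1.png',np.hstack([cv2.resize(x[:,:,::-1],(390*1,325),interpolation=cv2.INTER_CUBIC) for x in (a,b)]))
for t in ["tool","stand_socket"]:
  for d in models.outline_of(t,"top")[:3]:
    ys,xs=np.nonzero(d["pixels"]);print(t,d["score"],xs.mean(),ys.mean(),np.round(at_z("top",xs.mean(),ys.mean(),.026 if t!="tool" else .08),3))
for n,u,v in [("blk",231,200)]: print(at_z("top",u,v,.026))
print("knob scene",at_z("scene",256,158,.12),"knob top",at_z("top",223,194,.12))
# triangulate tips
sc=[(397/1.25,234/1.25),(432/1.25,236/1.25),(467/1.25,258/1.25)]
tp=[(396/1.25,247/1.25),(433/1.25,243/1.25),(471/1.25,240/1.25)]
P=[]
for c in("scene","top"):
  k=vision.calibration(c);P.append(np.array(k["K"])@np.linalg.inv(k["world_from_camera"])[:3])
X=cv2.triangulatePoints(P[0],P[1],np.array(sc).T,np.array(tp).T);print((X[:3]/X[3]).T.round(3))
E
```

```text
tool 0.76 226.54132231404958 197.11157024793388 [0.55  0.231 0.08 ]
stand_socket 0.82 282.46909090909094 253.6848484848485 [0.41  0.092 0.026]
stand_socket 0.75 337.7076735688185 271.62241169305724 [ 0.366 -0.051  0.026]
stand_socket 0.61 232.54006968641116 201.08188153310104 [0.548 0.229 0.026]
[0.55089639 0.23301285 0.026     ]
knob scene [0.55326068 0.22613003 0.12      ] knob top [0.55102261 0.2289702  0.12      ]
[[ 0.543  0.001  0.124]
 [ 0.549 -0.071  0.146]
 [ 0.557 -0.143  0.127]]
```

View pics/c1.png

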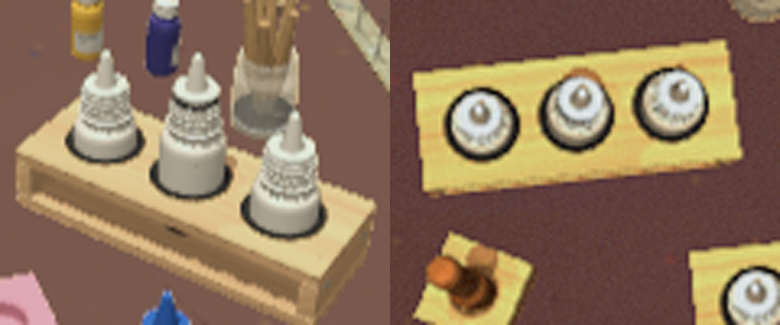

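The middle bottle is the proud one. Its spout tip triangulates to z≈0.146, against 0.124 and 0.127 for the others, and the crop shows the gap under its flange. The tool's stand is the wooden block. Next I'll move above the tool, keeping well clear of the cabinet.

Emit:
{"op": "play_rows", "data": {
  "steps": [
    [[-17.8,-23,0,0,0,0],[-17.8,-23,0,0,0,0],[-17.8,-23,0,0,0,0],[-17.8,-23,0,0,0,0],[-17.8,-23,0,0,0,0],[-17.8,-23,0,0,0,0],[-17.8,-23,0,0,0,0],[-17.8,-23,0,0,0,0],[-17.8,-23,0,0,0,0],[-17.8,-23,0,0,0,0],[-17.8,-23,0,0,0,0],[-17.8,-23,0,0,0,0],[-27.6,9,0,0,0,0],[-27.6,9,0,0,0,0],[-27.6,9,0,0,0,0],[-27.6,9,0,0,0,0],[-27.6,9,0,0,0,0],[-27.6,9,0,0,0,0],[-27.6,9,0,0,0,0],[0,0,0,0,0,0]]
  ],
  "jaw": 85
}}

```text
time_s: 2.8
tool_pos: [0.5549, 0.2276, 0.2451]
ee_rot: [[-0.909, 0.418, 0.002], [0.418, 0.909, -0.0], [-0.002, 0.001, -1.0]]
ft_force: [-0.1, -1.2, 0.3]
grip_width: 0.999
finger_force: 0.0
```

```bash
python3 - <<'E'
from h import *
s=arm.observe();c=vision.calibration("wrist");im=vision.grab_frame("wrist");save('w1',im)
print(s["tool_pos"],np.round(s["ee_rot"],3).tolist(),np.round(s["qpos"],1),np.round(c["world_from_camera"],3).tolist(),np.round(c["K"],1).tolist())
for t in ["tool","stand_socket"]:
  for d in models.outline_of(t,"wrist")[:3]:
    ys,xs=np.nonzero(d["pixels"]);print(t,d["score"],np.round(d["box"]),xs.mean(),ys.mean())
print(proj("wrist",[.551,.229,.123],c),proj("wrist",[.551,.229,.026],c))
E
```

```text
[0.55491358 0.22761339 0.24506722] [[-0.909, 0.418, 0.002], [0.418, 0.909, -0.0], [-0.002, 0.001, -1.0]] [-15.   22.1 -12.7  96.8   5.5  61.5  35.9] [[0.418, 0.864, 0.28, 0.483], [0.909, -0.397, -0.13, 0.26], [-0.001, 0.308, -0.951, 0.374], [0.0, 0.0, 0.0, 1.0]] [[357.0, 0.0, 319.7], [0.0, 357.0, 192.3], [0.0, 0.0, 1.0]]
tool 0.75 [327. 169.  34.  63.] 325.1204217536071 168.48279689234184
stand_socket 0.87 [322. 156.  87.  80.] 324.1876374297581 148.46518446127536
stand_socket 0.76 [ 18. 107.  35.  84.] 14.694048616932104 109.58340318524728
stand_socket 0.68 [307. 307.  29.  62.] 304.38249823570925 302.6810162314749
[320.76927601 183.06451653] [320.63438443 155.30392168]
```

View pics/w1.png

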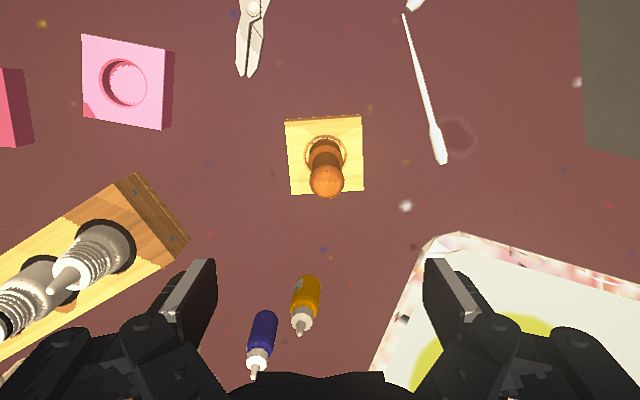

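The picture shows the tool standing in the wooden stand: block centre about (325,155), knob about (326,183). That is roughly 5 mm from my estimate. I'll correct, descend and grip.

Emit:
{"op": "play_rows", "data": {
  "steps": [
    [[3.9,3.7,10,0,0,0],[0,0,20,0,0,0],[0,0,25,0,0,0],[0,0,25,0,0,0],[0,0,25,0,0,0],[0,0,25,0,0,0],[0,0,20,0,0,0],[0,0,12,0,0,0],[0,0,6,0,0,0],[0,0,0,0,0,0],[0,0,0,0,0,0]]
  ]
}}

```text
time_s: 4.05
tool_pos: [0.5496, 0.2349, 0.0781]
ee_rot: [[-0.91, 0.414, 0.001], [0.414, 0.91, 0.001], [-0.001, 0.001, -1.0]]
ft_force: [0.0, 0.1, 0.6]
grip_width: 0.995
finger_force: 0.0
```

Emit:
{"op": "play_rows", "data": {
  "steps": [
    [[0,0,0,0,0,0],[0,0,0,0,0,0],[0,0,0,0,0,0],[0,0,0,0,0,0],[0,0,0,0,0,0],[0,0,0,0,0,0],[0,0,0,0,0,0],[0,0,0,0,0,0]]
  ],
  "jaw": 15,
  "squeeze": 90
}}

```text
time_s: 4.85
tool_pos: [0.5495, 0.2346, 0.0776]
ee_rot: [[-0.91, 0.414, 0.001], [0.414, 0.91, 0.0], [-0.0, 0.001, -1.0]]
ft_force: [-0.1, -0.5, 3.5]
grip_width: 0.261
finger_force: 82.4
```

```bash
python3 - <<'E'
from h import *
s=arm.observe();print(s["tool_pos"],np.round(s["ee_rot"],3).tolist(),s["ft_force"],s["torque"],s["grip_width"],s["finger_force"])
E
```

```text
[0.54945448 0.23458726 0.07758358] [[-0.91, 0.414, 0.001], [0.414, 0.91, 0.0], [-0.0, 0.001, -1.0]] [-0.09419626 -0.47570195  3.53902685] [-0.02735646  0.07671244 -0.01778613] 0.26064172776932265 82.3617461269896
```

Emit:
{"op": "play_rows", "data": {
  "steps": [
    [[0,0,-5,0,0,0],[0,0,-15,0,0,0],[0,0,-25,0,0,0],[0,0,-25,0,0,0],[0,0,-25,0,0,0],[0,0,-25,0,0,0],[0,0,-25,0,0,0],[0,0,-20,0,0,0],[0,0,-5,0,0,0],[0,0,0,0,0,0]]
  ]
}}

```text
time_s: 5.85
tool_pos: [0.5494, 0.2345, 0.2484]
ee_rot: [[-0.91, 0.414, 0.002], [0.414, 0.91, 0.001], [-0.001, 0.001, -1.0]]
ft_force: [0.2, 0.0, -2.4]
grip_width: 0.262
finger_force: 83.2
```

Emit:
{"op": "play_rows", "data": {
  "steps": [
    [[-6,-13,0,0,0,0],[-11,-25,0,0,0,0],[-11,-25,0,0,0,0],[-11,-25,0,0,0,0],[-11,-25,0,0,0,0],[-11,-25,0,0,0,0],[-11,-25,0,0,0,0],[-11,-25,0,0,0,0],[-11,-25,0,0,0,0],[-11,-25,0,0,0,0],[-11,-25,0,0,0,0],[-6,-15,0,0,0,0],[0,0,0,0,0,0],[0,0,0,0,0,0],[0,0,0,0,0,0]]
  ]
}}

```text
time_s: 7.35
tool_pos: [0.5446, -0.068, 0.2466]
ee_rot: [[-0.911, 0.413, -0.001], [0.413, 0.911, 0.001], [0.002, 0.0, -1.0]]
ft_force: [0.5, 0.5, -2.1]
grip_width: 0.262
finger_force: 83.4
```

```bash
python3 - <<'E'
from h import *
s=arm.observe();print(s["time_s"],s["tool_pos"],np.round(s["ee_rot"],3).tolist(),s["ft_force"],s["torque"],s["grip_width"])
S=vision.grab_frame("scene");c=vision.calibration("wrist");W=vision.grab_frame("wrist");T=vision.grab_frame("top")
np.savez('a.npz',S=S,W=W,T=T)
w=cv2.resize(W[:,:,::-1],(400,250))
w2=cv2.resize(W[200:400,160:480,::-1],(400,250),interpolation=3)
a=cv2.resize(S[130:250,270:420,::-1],(400,320),interpolation=3);b=cv2.resize(T[150:246,290:410,::-1],(400,320),interpolation=3)
cv2.imwrite('pics/a2.png',np.vstack([np.hstack([w,w2]),np.hstack([a,b])]))
print("tool foot proj wrist",[proj("wrist",np.array(s["tool_pos"])-[0,0,.065],c)])
for t in ["tool","plug","bottle"]:
  for cam in ["wrist","scene","top"]: print(t,cam,[(round(d["score"],2),np.round(d["box"],1).tolist()) for d in models.spot_in(t,cam)[:4]])
E
```

```text
7.35 [ 0.54464026 -0.06801998  0.24657642] [[-0.911, 0.413, -0.001], [0.413, 0.911, 0.001], [0.002, 0.0, -1.0]] [ 0.48844581  0.47372782 -2.05000557] [0.01414069 0.01485772 0.03912964] 0.26234028308373364
tool foot proj wrist [array([321.06621247, 217.57277783])]
tool wrist [(0.58, [320.6, 290.4, 78.1, 175.9])]
tool scene [(0.63, [345.5, 154.5, 18.7, 51.4])]
tool top []
plug wrist [(0.85, [315.1, 193.8, 42.4, 30.5]), (0.62, [197.9, 86.8, 40.0, 33.3])]
plug scene [(0.74, [335.5, 271.4, 14.7, 21.6])]
plug top []
bottle wrist [(0.97, [314.1, 174.6, 52.9, 54.3])]
bottle scene [(0.71, [344.8, 213.8, 23.8, 31.9])]
bottle top []
```

View pics/a2.png

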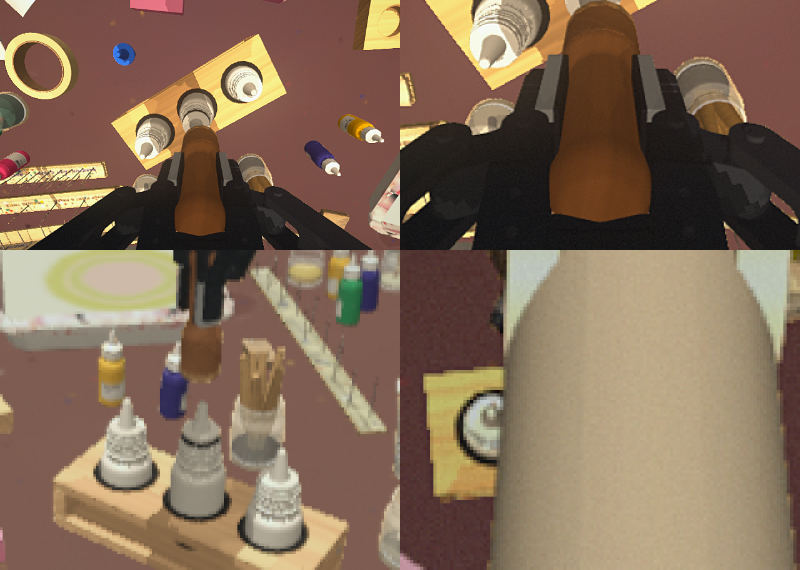

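```bash
cat > m.py <<'E'
from h import *
def mids(cam,thing,near=None):
    o=models.outline_of(thing,cam)
    if near is not None: o=[d for d in o if abs(d["box"][0]-near[0])<25 and abs(d["box"][1]-near[1])<45]
    if not o: print(cam,thing,"none");return
    m=o[0]["pixels"];ys=np.nonzero(m.any(1))[0]
    print(cam,thing,round(o[0]["score"],2),[(int(y),int(np.nonzero(m[y])[0].min()),int(np.nonzero(m[y])[0].max())) for y in ys[::2]])
E
python3 - <<'E'
from m import *
s=arm.observe();W=vision.grab_frame("wrist");S=vision.grab_frame("scene");c=vision.calibration("wrist")
mids("scene","tool",(345,154));mids("scene","bottle",(345,214));mids("scene","plug",(345,196))
mids("wrist","plug",(315,194));mids("wrist","bottle",(315,175))
p=np.array(s["tool_pos"]);print(p)
for z in (.18,.2): print("tool",z,proj("scene",[p[0],p[1],z]),proj("wrist",[p[0],p[1],z],c))
for z in (.15,.125,.12,.09): print("plug@(.549,-.071)",z,proj("scene",[.549,-.071,z]),proj("wrist",[.549,-.071,z],c))
E
```

```text
scene tool 0.76 [(133, 342, 343), (135, 342, 343), (137, 342, 343), (139, 342, 343), (141, 342, 343), (143, 342, 343), (145, 342, 343), (147, 342, 343), (149, 342, 342), (151, 341, 342), (153, 341, 342), (155, 341, 343), (157, 340, 344), (159, 339, 353), (161, 338, 353), (163, 338, 353), (165, 338, 353), (167, 337, 353), (169, 337, 353), (171, 337, 353), (173, 337, 352), (175, 337, 352), (177, 338, 351), (179, 340, 349)]
scene bottle 0.66 [(200, 338, 339), (202, 337, 351), (204, 337, 352), (206, 337, 352), (208, 336, 353), (210, 335, 353), (212, 334, 354), (214, 334, 354), (216, 334, 354), (218, 334, 353), (220, 334, 353), (222, 334, 352), (224, 334, 352), (226, 335, 352), (228, 337, 350)]
scene plug 0.51 [(188, 345, 346), (190, 343, 347), (192, 342, 348), (194, 340, 349), (196, 339, 350), (198, 338, 351), (200, 340, 350), (202, 343, 348)]
wrist plug 0.7 [(177, 310, 321), (179, 305, 326), (181, 302, 328), (183, 300, 330), (185, 298, 332), (187, 297, 333), (189, 296, 334), (191, 295, 335), (193, 295, 336), (195, 295, 336), (197, 294, 336), (199, 294, 336), (201, 294, 336), (203, 295, 
[... 285 characters left out ...]
290, 341), (173, 289, 341), (175, 288, 342), (177, 288, 342), (179, 288, 342), (181, 288, 342), (183, 288, 342), (185, 288, 342), (187, 288, 341), (189, 289, 341), (191, 290, 340), (193, 291, 339), (195, 337, 338)]
[ 0.5451606  -0.06911668  0.24731354]
tool 0.18 [343.11448868 176.1436208 ] [321.67526134 216.26302176]
tool 0.2 [343.5966655  168.03376256] [321.7949809  230.04318182]
plug@(.549,-.071) 0.15 [344.13302676 187.49796855] [321.33793387 205.69470466]
plug@(.549,-.071) 0.125 [343.54472409 196.91118459] [321.2597508  194.15362623]
plug@(.549,-.071) 0.12 [343.42944264 198.75576086] [321.24577217 192.09015592]
plug@(.549,-.071) 0.09 [342.75374748 209.56731223] [321.17128105 181.09406876]
```

The wrist crop shows the plug spout just left of the tool: plug columns centre on 315, the tool axis on 320.5. In the scene view the tool sits over the spout within about 1 px. I'll correct by (-0.8, -3.9) mm, lower a little and measure again.

Emit:
{"op": "play_rows", "data": {
  "steps": [
    [[-0.4,-2,4,0,0,0],[-0.4,-1.9,8,0,0,0],[0,0,3,0,0,0],[0,0,0,0,0,0],[0,0,0,0,0,0],[0,0,0,0,0,0]]
  ]
}}

```text
time_s: 8.9
tool_pos: [0.5445, -0.073, 0.2324]
ee_rot: [[-0.91, 0.414, 0.0], [0.414, 0.91, 0.0], [-0.0, 0.0, -1.0]]
ft_force: [0.5, 0.1, -2.0]
grip_width: 0.265
finger_force: 83.4
```

```bash
python3 - <<'E'
from m import *
s=arm.observe();c=vision.calibration("wrist");W=vision.grab_frame("wrist");S=vision.grab_frame("scene")
mids("scene","tool",(345,158));mids("scene","bottle",(345,214));mids("scene","plug",(345,196))
mids("wrist","plug",(318,190));mids("wrist","bottle",(318,175));mids("wrist","tool",(320,290))
p=np.array(s["tool_pos"]);print(p,s["ft_force"])
cv2.imwrite('pics/b3.png',np.hstack([cv2.resize(W[100:260,220:420,::-1],(400,320),interpolation=3),cv2.resize(S[140:240,282:407,::-1],(400,320),interpolation=3)]))
E
```

```text
scene tool 0.83 [(139, 343, 351), (141, 343, 351), (143, 343, 344), (145, 343, 344), (147, 343, 344), (149, 343, 344), (151, 343, 344), (153, 343, 344), (155, 342, 343), (157, 342, 343), (159, 342, 343), (161, 342, 343), (163, 341, 343), (165, 340, 353), (167, 339, 354), (169, 339, 355), (171, 338, 355), (173, 338, 355), (175, 338, 355), (177, 338, 354), (179, 338, 354), (181, 338, 354), (183, 339, 353), (185, 342, 351)]
scene bottle 0.66 [(201, 338, 351), (203, 337, 352), (205, 337, 352), (207, 337, 352), (209, 336, 353), (211, 335, 353), (213, 335, 354), (215, 335, 354), (217, 335, 353), (219, 335, 353), (221, 335, 352), (223, 335, 352), (225, 335, 352), (227, 337, 351), (229, 341, 345)]
scene plug 0.46 [(188, 345, 346), (190, 344, 347), (192, 343, 347), (194, 342, 348), (196, 340, 350), (198, 339, 351), (200, 341, 350)]
wrist plug 0.89 [(181, 315, 325), (183, 311, 330), (185, 307, 334), (187, 305, 336), (189, 303, 337), (191, 301, 339), (193, 300, 340), (195, 299, 341), (197, 299, 341), (199, 298, 342), (201, 297, 342), (203, 297, 342), (205, 297, 342), (207, 298, 341)]
wrist bott
[... 1355 characters left out ...]
, 290, 349), (305, 289, 349), (307, 289, 350), (309, 289, 350), (311, 289, 350), (313, 288, 350), (315, 288, 351), (317, 288, 351), (319, 287, 352), (321, 287, 352), (323, 286, 353), (325, 285, 354), (327, 283, 355), (329, 282, 356), (331, 281, 357), (333, 281, 357), (335, 280, 358), (337, 280, 359), (339, 279, 359), (341, 279, 360), (343, 279, 360), (345, 279, 360), (347, 279, 360), (349, 279, 360), (351, 279, 360), (353, 279, 361), (355, 279, 361), (357, 279, 361), (359, 280, 360), (361, 280, 360), (363, 280, 359), (365, 281, 359), (367, 281, 358), (369, 283, 358), (371, 292, 353), (373, 299, 343), (375, 308, 328)]
[ 0.54445379 -0.07297488  0.23243313] [ 0.49265933  0.10654337 -1.98849266]
```

View pics/b3.png

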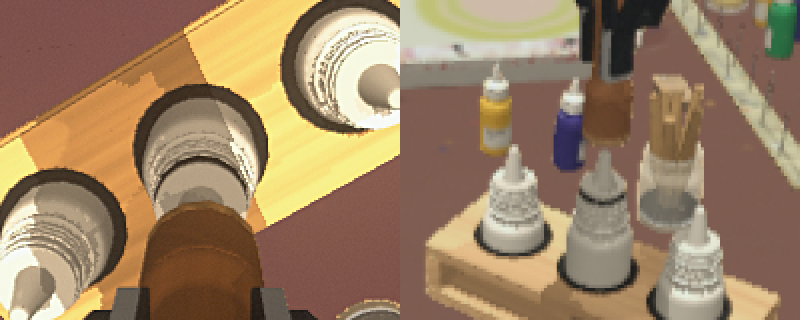

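```bash
python3 - <<'E'
from h import *
c=vision.calibration("wrist");s=arm.observe();R=np.array(s["ee_rot"]);p=np.array(s["tool_pos"])
for n,u,v,z,r in [("foot",320,200.5,.1668,.0165),("flange.127",319.7,180.5,.127,.016),("flange.130",319.7,180.5,.130,.016),("black/neck",320,200.5,.1668,.0165)]:
    q=R.T@(at_z("wrist",u,v,z,c)-p);print(n,np.round(1000*(q-[r,0,0]),1))
E
```

```text
foot [-6.  -0.9 65.6]
flange.127 [ -4.9  -1.2 105.4]
flange.130 [ -4.   -1.2 102.4]
black/neck [-6.  -0.9 65.6]
```

Emit:
{"op": "play_rows", "data": {
  "steps": [
    [[0.5,-0.2,5,0,0,0],[0,0,9,0,0,0],[0,0,9,0,0,0],[0,0,6,0,0,0],[0,0,3,0,0,0],[0,0,0,0,0,0],[0,0,0,0,0,0]]
  ]
}}

```text
time_s: 10.0
tool_pos: [0.5439, -0.073, 0.2003]
ee_rot: [[-0.91, 0.414, 0.0], [0.414, 0.91, 0.0], [-0.0, 0.0, -1.0]]
ft_force: [-0.3, -0.6, -2.5]
grip_width: 0.265
finger_force: 83.4
```

Emit:
{"op": "play_rows", "data": {
  "steps": [
    [[0,0,1,0,0,0],[0,0,1,0,0,0],[0,0,1,0,0,0],[0,0,0,0,0,0],[0,0,0,0,0,0]]
  ]
}}

```text
time_s: 10.5
tool_pos: [0.5437, -0.073, 0.1973]
ee_rot: [[-0.91, 0.414, 0.0], [0.414, 0.91, 0.0], [-0.0, 0.0, -1.0]]
ft_force: [0.3, 0.6, -1.5]
grip_width: 0.262
finger_force: 83.4
```

Emit:
{"op": "play_rows", "data": {
  "steps": [
    [[0,0,0.7,0,0,0],[0,0,0.7,0,0,0],[0,0,0.6,0,0,0],[0,0,0,0,0,0],[0,0,0,0,0,0]]
  ]
}}

```text
time_s: 11.0
tool_pos: [0.5437, -0.073, 0.1953]
ee_rot: [[-0.91, 0.414, -0.0], [0.414, 0.91, 0.0], [0.0, 0.0, -1.0]]
ft_force: [0.1, 0.4, -1.3]
grip_width: 0.261
finger_force: 83.4
```

Emit:
{"op": "play_rows", "data": {
  "steps": [
    [[0,0,0.7,0,0,0],[0,0,0.7,0,0,0],[0,0,0.6,0,0,0],[0,0,0,0,0,0],[0,0,0,0,0,0]]
  ]
}}

```text
time_s: 11.5
tool_pos: [0.544, -0.073, 0.1936]
ee_rot: [[-0.91, 0.414, 0.001], [0.414, 0.91, -0.0], [-0.001, 0.0, -1.0]]
ft_force: [-1.2, -0.7, 2.1]
grip_width: 0.26
finger_force: 83.4
```

Emit:
{"op": "play_rows", "data": {
  "steps": [
    [[0,0,0.5,0,0,0],[0,0,0.5,0,0,0],[0,0,0.5,0,0,0],[0,0,0,0,0,0]]
  ]
}}

```text
time_s: 11.9
tool_pos: [0.5439, -0.073, 0.1918]
ee_rot: [[-0.91, 0.414, 0.0], [0.414, 0.91, -0.0], [-0.0, 0.0, -1.0]]
ft_force: [-0.2, 1.0, 2.4]
grip_width: 0.262
finger_force: 83.4
```

Emit:
{"op": "play_rows", "data": {
  "steps": [
    [[0,0,0.6,0,0,0],[0,0,0.7,0,0,0],[0,0,0.7,0,0,0],[0,0,0,0,0,0]]
  ]
}}

```text
time_s: 12.3
tool_pos: [0.5438, -0.073, 0.1897]
ee_rot: [[-0.91, 0.414, 0.0], [0.414, 0.91, 0.0], [-0.0, 0.0, -1.0]]
ft_force: [-0.1, -0.5, 2.3]
grip_width: 0.265
finger_force: 83.4
```

Emit:
{"op": "play_rows", "data": {
  "steps": [
    [[0,0,0.6,0,0,0],[0,0,0.7,0,0,0],[0,0,0.7,0,0,0],[0,0,0,0,0,0]]
  ]
}}

```text
time_s: 12.7
tool_pos: [0.5438, -0.073, 0.1877]
ee_rot: [[-0.91, 0.414, 0.0], [0.414, 0.91, 0.0], [-0.0, 0.0, -1.0]]
ft_force: [-0.2, -0.9, 2.7]
grip_width: 0.265
finger_force: 83.5
```

Emit:
{"op": "play_rows", "data": {
  "steps": [
    [[0,0,0.5,0,0,0],[0,0,0.5,0,0,0],[0,0,0.5,0,0,0],[0,0,0,0,0,0]]
  ]
}}

```text
time_s: 13.1
tool_pos: [0.5438, -0.073, 0.1862]
ee_rot: [[-0.91, 0.414, 0.0], [0.414, 0.91, 0.0], [0.0, 0.0, -1.0]]
ft_force: [0.5, -0.5, 1.8]
grip_width: 0.261
finger_force: 83.5
```

Emit:
{"op": "play_rows", "data": {
  "steps": [
    [[0,0,0.5,0,0,0],[0,0,0.5,0,0,0],[0,0,0.5,0,0,0],[0,0,0,0,0,0]]
  ]
}}

```text
time_s: 13.5
tool_pos: [0.5438, -0.073, 0.1849]
ee_rot: [[-0.91, 0.414, 0.0], [0.414, 0.91, 0.0], [-0.0, 0.0, -1.0]]
ft_force: [-0.7, 0.2, 3.5]
grip_width: 0.261
finger_force: 83.5
```

Emit:
{"op": "play_rows", "data": {
  "steps": [
    [[0,0,0.5,0,0,0],[0,0,0.5,0,0,0],[0,0,0.5,0,0,0],[0,0,0,0,0,0]]
  ]
}}

```text
time_s: 13.9
tool_pos: [0.544, -0.073, 0.1838]
ee_rot: [[-0.91, 0.414, 0.001], [0.414, 0.91, -0.0], [-0.001, 0.0, -1.0]]
ft_force: [-1.2, 0.0, 6.4]
grip_width: 0.26
finger_force: 83.6
```

Emit:
{"op": "play_rows", "data": {
  "steps": [
    [[0,0,0.5,0,0,0],[0,0,0.5,0,0,0],[0,0,0.5,0,0,0],[0,0,0,0,0,0]]
  ]
}}

```text
time_s: 14.3
tool_pos: [0.5442, -0.073, 0.1828]
ee_rot: [[-0.91, 0.414, 0.001], [0.414, 0.91, -0.0], [-0.001, 0.0, -1.0]]
ft_force: [-1.6, -0.5, 10.1]
grip_width: 0.258
finger_force: 83.9
```

Emit:
{"op": "play_rows", "data": {
  "steps": [
    [[0,0,0.4,0,0,0],[0,0,0.4,0,0,0],[0,0,0,0,0,0]]
  ]
}}

```text
time_s: 14.6
tool_pos: [0.5441, -0.073, 0.1819]
ee_rot: [[-0.91, 0.414, 0.001], [0.414, 0.91, -0.0], [-0.001, 0.0, -1.0]]
ft_force: [-0.6, 0.0, 6.9]
grip_width: 0.259
finger_force: 83.9
```

Emit:
{"op": "play_rows", "data": {
  "steps": [
    [[0,0,0.3,0,0,0],[0,0,0,0,0,0],[0,0,0,0,0,0]]
  ]
}}

```text
time_s: 14.9
tool_pos: [0.5436, -0.0729, 0.1803]
ee_rot: [[-0.91, 0.414, -0.0], [0.414, 0.91, 0.0], [0.0, -0.0, -1.0]]
ft_force: [1.6, 0.7, 0.7]
grip_width: 0.259
finger_force: 83.8
```

Emit:
{"op": "play_rows", "data": {
  "steps": [
    [[0,0,0.4,0,0,0],[0,0,0,0,0,0],[0,0,0,0,0,0]]
  ]
}}

```text
time_s: 15.2
tool_pos: [0.5436, -0.073, 0.1802]
ee_rot: [[-0.91, 0.414, -0.0], [0.414, 0.91, 0.0], [0.0, -0.0, -1.0]]
ft_force: [0.5, 1.1, 2.5]
grip_width: 0.262
finger_force: 83.8
```

Emit:
{"op": "play_rows", "data": {
  "steps": [
    [[0,0,0.4,0,0,0],[0,0,0.3,0,0,0],[0,0,0,0,0,0],[0,0,0,0,0,0]]
  ]
}}

```text
time_s: 15.6
tool_pos: [0.5437, -0.073, 0.18]
ee_rot: [[-0.91, 0.414, 0.0], [0.414, 0.91, -0.0], [-0.0, 0.0, -1.0]]
ft_force: [-1.5, 0.2, 6.8]
grip_width: 0.259
finger_force: 83.8
```

Emit:
{"op": "play_rows", "data": {
  "steps": [
    [[0,0,0.4,0,0,0],[0,0,0,0,0,0],[0,0,0,0,0,0]]
  ]
}}

```text
time_s: 15.9
tool_pos: [0.5438, -0.073, 0.1798]
ee_rot: [[-0.91, 0.414, 0.0], [0.414, 0.91, -0.0], [-0.0, 0.0, -1.0]]
ft_force: [-2.4, -0.4, 7.6]
grip_width: 0.262
finger_force: 83.9
```

Emit:
{"op": "play_rows", "data": {
  "steps": [
    [[0,0,0.4,0,0,0],[0,0,0.4,0,0,0],[0,0,0,0,0,0],[0,0,0,0,0,0]]
  ]
}}

```text
time_s: 16.3
tool_pos: [0.5439, -0.073, 0.1796]
ee_rot: [[-0.91, 0.414, 0.001], [0.414, 0.91, -0.0], [-0.001, 0.0, -1.0]]
ft_force: [-2.1, 0.0, 10.9]
grip_width: 0.263
finger_force: 84.3
```

The force climbs with almost no travel, so the plug is home. I'll retreat and check.

Emit:
{"op": "play_rows", "data": {
  "steps": [
    [[0,0,-2,0,0,0],[0,0,-4,0,0,0],[0,0,-8,0,0,0],[0,0,-12,0,0,0],[0,0,-15,0,0,0],[0,0,-15,0,0,0],[0,0,-10,0,0,0],[0,0,-5,0,0,0],[0,0,0,0,0,0],[0,0,0,0,0,0]]
  ]
}}

```text
time_s: 17.3
tool_pos: [0.5433, -0.073, 0.2489]
ee_rot: [[-0.91, 0.414, -0.001], [0.414, 0.91, 0.0], [0.001, -0.0, -1.0]]
ft_force: [-0.8, 0.4, -2.2]
grip_width: 0.26
finger_force: 83.8
```

```bash
python3 - <<'E'
from m import *
s=arm.observe();c=vision.calibration("wrist");W=vision.grab_frame("wrist");S=vision.grab_frame("scene")
p=np.array(s["tool_pos"]);print(s["time_s"],p,np.round(s["ee_rot"],3).tolist(),s["ft_force"])
mids("wrist","tool",(320,290))
cv2.imwrite('pics/b4.png',np.hstack([cv2.resize(W[100:260,220:420,::-1],(400,320),interpolation=3),cv2.resize(S[140:240,282:407,::-1],(400,320),interpolation=3)]))
E
```

```text
17.3 [ 0.54334943 -0.0729904   0.24893366] [[-0.91, 0.414, -0.001], [0.414, 0.91, 0.0], [0.001, -0.0, -1.0]] [-0.84115081  0.39340512 -2.24531922]
wrist tool 0.72 [(201, 313, 325), (203, 309, 331), (205, 306, 336), (207, 302, 338), (209, 300, 340), (211, 299, 342), (213, 297, 344), (215, 296, 345), (217, 295, 346), (219, 294, 346), (221, 294, 347), (223, 293, 348), (225, 293, 348), (227, 292, 348), (229, 292, 348), (231, 291, 348), (233, 291, 349), (235, 291, 349), (237, 290, 349), (239, 290, 350), (241, 290, 350), (243, 292, 349), (245, 295, 344), (247, 296, 344), (249, 296, 344), (251, 296, 344), (253, 296, 344), (255, 296, 344), (257, 296, 344), (259, 296, 344), (261, 296, 344), (263, 296, 344), (265, 296, 344), (267, 296, 344), (269, 295, 345), (271, 295, 345), (273, 295, 345), (275, 294, 346), (277, 293, 346), (279, 293, 346), (281, 293, 346), (283, 292, 346), (285, 292, 347), (287, 292, 347), (289, 292, 347), (291, 291, 347), (293, 291, 348), (295, 291, 348), (297, 291, 348), (299, 290, 349), (301, 290, 349), (303, 290, 349), (305, 290, 349), (307, 290, 350), (309, 290, 350), (311, 289, 350), (313, 289, 350), (315, 288, 350), (317, 288, 351), (319, 287, 351), (321, 287, 352), (323, 286, 353), (325, 285, 354), (327, 283, 355), (329, 282, 356), (331, 282, 357), (333, 281, 358), (335, 281, 358), (337, 280, 359), (339, 280, 359), (341, 279, 360), (343, 279, 360), (345, 279, 360), (347, 279, 360), (349, 279, 360), (351, 279, 360), (353, 280, 360), (355, 280, 360), (357, 280, 359), (359, 281, 359), (361, 280, 359), (363, 280, 359), (365, 280, 358), (367, 281, 358), (369, 281, 358), (371, 290, 350), (373, 300, 340), (375, 309, 330), (377, 319, 320)]
```

View pics/b4.png

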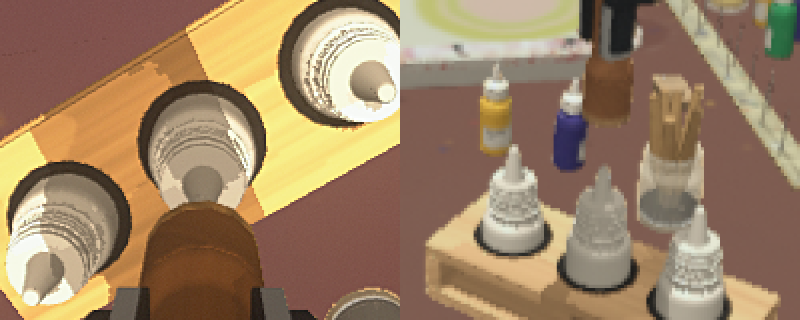

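The black seal gap is gone, the plug's flange lies flush, and the tool hasn't slipped in the grip. Next I'll return to the pickup pose above the stand.

Emit:
{"op": "play_rows", "data": {
  "steps": [
    [[6,14,0,0,0,0],[11,25.4,0,0,0,0],[11,25.4,0,0,0,0],[11,25.4,0,0,0,0],[11,25.4,0,0,0,0],[11,25.4,0,0,0,0],[11,25.4,0,0,0,0],[11,25.4,0,0,0,0],[11,25.4,0,0,0,0],[11,25.4,0,0,0,0],[11,25.4,0,0,0,0],[5.8,14.4,0,0,0,0],[0,0,0,0,0,0],[0,0,0,0,0,0],[0,0,0,0,0,0],[0,0,0,0,0,0],[0,0,0,0,0,0]]
  ]
}}

```text
time_s: 19.15
tool_pos: [0.5501, 0.2332, 0.2495]
ee_rot: [[-0.91, 0.416, 0.0], [0.416, 0.91, -0.0], [-0.0, -0.0, -1.0]]
ft_force: [0.2, -0.3, -2.3]
grip_width: 0.266
finger_force: 83.6
```

Emit:
{"op": "play_rows", "data": {
  "steps": [
    [[1,1,10,0,0,0],[0,0,20,0,0,0],[0,0,25,0,0,0],[0,0,25,0,0,0],[0,0,25,0,0,0],[0,0,20,0,0,0],[0,0,14,0,0,0],[0,0,9,0,0,0],[0,0,4,0,0,0],[0,0,0,0,0,0],[0,0,0,0,0,0],[0,0,0,0,0,0]]
  ]
}}

```text
time_s: 20.35
tool_pos: [0.55, 0.2361, 0.0984]
ee_rot: [[-0.91, 0.414, 0.002], [0.414, 0.91, 0.001], [-0.001, 0.001, -1.0]]
ft_force: [-0.5, 1.0, -1.5]
grip_width: 0.26
finger_force: 83.6
```

Emit:
{"op": "play_rows", "data": {
  "steps": [
    [[0,-1.5,2,0,0,0],[0,0,4,0,0,0],[0,0,4,0,0,0],[0,0,0,0,0,0],[0,0,0,0,0,0]]
  ]
}}

```text
time_s: 20.85
tool_pos: [0.5485, 0.2344, 0.0871]
ee_rot: [[-0.91, 0.414, -0.0], [0.414, 0.91, -0.0], [0.0, -0.0, -1.0]]
ft_force: [-0.3, 0.6, -0.8]
grip_width: 0.259
finger_force: 83.6
```

Emit:
{"op": "play_rows", "data": {
  "steps": [
    [[0,0,3,0,0,0],[0,0,3,0,0,0],[0,0,2.5,0,0,0],[0,0,1,0,0,0],[0,0,0,0,0,0],[0,0,0,0,0,0]]
  ]
}}

```text
time_s: 21.45
tool_pos: [0.5485, 0.2343, 0.0779]
ee_rot: [[-0.91, 0.414, -0.0], [0.414, 0.91, -0.0], [0.0, -0.0, -1.0]]
ft_force: [-1.4, 0.7, -0.4]
grip_width: 0.263
finger_force: 83.6
```

Emit:
{"op": "play_rows", "data": {
  "steps": [
    [[0,0,0.4,0,0,0],[0,0,0,0,0,0],[0,0,0,0,0,0]]
  ]
}}

```text
time_s: 21.75
tool_pos: [0.5485, 0.2344, 0.0777]
ee_rot: [[-0.91, 0.414, -0.0], [0.414, 0.91, -0.0], [0.0, -0.0, -1.0]]
ft_force: [-1.3, -1.4, 2.3]
grip_width: 0.263
finger_force: 83.6
```

Emit:
{"op": "play_rows", "data": {
  "steps": [
    [[0,0,0,0,0,0],[0,0,0,0,0,0],[0,0,0,0,0,0],[0,0,0,0,0,0],[0,0,0,0,0,0],[0,0,0,0,0,0],[0,0,0,0,0,0],[0,0,0,0,0,0],[0,0,0,0,0,0],[0,0,0,0,0,0]]
  ],
  "jaw": 85,
  "squeeze": 20
}}

```text
time_s: 22.75
tool_pos: [0.5486, 0.2345, 0.0775]
ee_rot: [[-0.91, 0.414, -0.0], [0.414, 0.91, 0.0], [0.0, 0.0, -1.0]]
ft_force: [-0.4, -0.3, -0.1]
grip_width: 0.995
finger_force: 0.0
```

Emit:
{"op": "play_rows", "data": {
  "steps": [
    [[0,0,-5,0,0,0],[0,0,-10,0,0,0],[0,0,-20,0,0,0],[0,0,-25,0,0,0],[0,0,-25,0,0,0],[0,0,-25,0,0,0],[0,0,-25,0,0,0],[0,0,-25,0,0,0],[0,0,-10,0,0,0],[0,0,0,0,0,0],[0,0,0,0,0,0]]
  ]
}}

```text
time_s: 23.85
tool_pos: [0.5482, 0.2342, 0.2469]
ee_rot: [[-0.91, 0.414, -0.001], [0.414, 0.91, -0.0], [0.001, -0.001, -1.0]]
ft_force: [1.2, -0.2, -0.7]
grip_width: 0.997
finger_force: 0.0
```

```bash
python3 - <<'E'
from h import *
s=arm.observe();print(s["time_s"],s["grip_width"],s["tool_pos"])
W=vision.grab_frame("wrist");S=vision.grab_frame("scene")
cv2.imwrite('pics/e.png',np.hstack([cv2.resize(W[60:260,200:450,::-1],(400,320),interpolation=3),cv2.resize(S[130:270,225:400,::-1],(400,320),interpolation=3)]))
E
```

```text
23.85 0.9970475036006093 [0.54818664 0.23415962 0.24685523]
```

View pics/e.png

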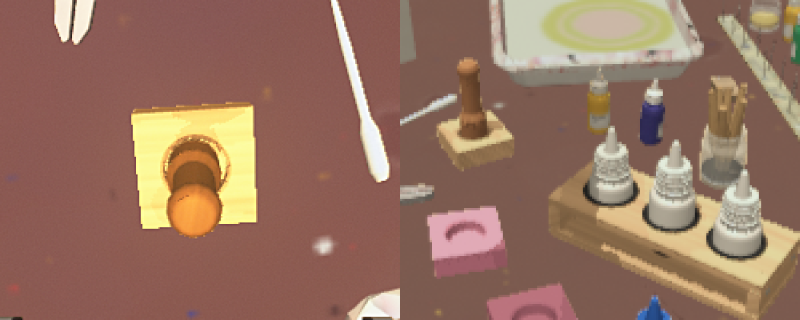

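The tool stands upright in its socket, all three plugs are home and level, and the bystanders haven't moved. I'm handing in.

```bash
python3 -c "
from bench import hand_in
print(hand_in())"
```

```text
the job is handed in; nothing more can be done
None
```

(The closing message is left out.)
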